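# Hardness check on a sloping cement board

## Robot

A 6-joint arm with a two-finger parallel gripper is mounted at the origin on the work surface. World frame = base frame: x ahead of the robot, y to its left, z up, the work surface at z = 0. Lengths are in m, angles in rad, forces in N, time in s.
With the tool pointing down it reaches from about 0.35 to 0.975 m from the base axis. Payload 4.9 kg.
Tool frame: the origin (TCP) lies on the centre line of the jaws, within the pads' length; the fingertips stand 14 mm ahead of it and the grasp point (between the pads) lies 5 mm behind it (manip.nose_length is the distance from the TCP to the fingertips, in m); z points along the fingers, y is the line along which they close (so a half turn about z gives the same grasp; the last joint's range is limited). The gripper opens to 85 mm and grips with 20 to 120 N. Pads are 22 mm wide; open, the fingers measure 114 mm over their backs; the gripper's body (76 mm by 85 mm) begins 54 mm behind the grasp point. The pads swing forward as they close: fully open they stand 13 mm farther back than shut.
Start: joints at [-1.24, 0.053, 1.613, -0, 1.476, -0.119], TCP at [0.272, -0.563, 0.245] pointing down, gripper open.
Joint ranges: [-3.01, 3.01], [-1.01, 2.22], [0.06, 2.58], [-1.02, 4.17], [0.09, 2.62], [-3.14, 3.14]. Speed limits (rad/s): [2.57, 2.57, 3.14, 3.14, 3.14, 3.14].

## Interface

Orientations are given as a unit quaternion [w, x, y, z].
In Python, from plant import manip, imaging gives the robot as it stands.
- The arm moves only by the tool play_rows, never from a script. Its argument "commands" is a list of rows, each a list of 6 numbers: the shift along the tool's x, y, z in mm, then the turn, a rotation vector about the tool's x, y, z in degrees. A call has 1 to 5 rows; each row shifts and turns the commanded pose from where the row before left it, along the tool's axes as they then stand; what a row does not reach is not made up. A row lasts 1/12 s, in which the tool goes at most 41.7 mm and 7.16 degrees, less where a joint would pass 70% of its speed; a pose out of reach is approached as far as the arm can. A call is refused whole if a number of a shift passes 41.7 or a number of a turn 7.16, either way. A call with a gripper value outside its range is refused whole. "hand" is the finger opening in mm, from 0 to 85.4, set as the call begins (left out, the last holds). The fingers move at their own pace and stop on an object; the grip force is fixed at half the most. Time passes only in rows, so rows that do not move let the fingers close. It gives the time, the measured TCP pose, the force, the opening and the grip force at its end, in the units of the state.
- manip.state(): the state, without advancing time (a new reading comes with each control period).
- imaging.grab_frame(name): name is "scene" or "side" or "wrist"; returns a dict with "image" (480x640x3 uint8, red, green, blue), "fx", "fy", "cx", "cy" (pixels), "k1" (the pictures are not rectified: a ray, as slopes to the right and down, at radius r is drawn at 1 + k1 r^2 times it, then the intrinsics apply), "R" (3x3) and "t" (3): a world point X has camera coordinates R X + t; the wrist camera has in their place "mount" (4x4, takes a point from camera to tool coordinates, whose origin is the TCP and whose axes are the flange's). Camera axes: x right, y down, z forward; pixel columns grow to the right and rows downward; lengths in m; the calibration is good to about 2 mm. A picture is of the moment at which its call begins: read the wrist's pose just before it. There is no depth.
- manip.job_done(): hands the job in; it is judged then, once.
The state is a dict: "time": time; "joint_pos": joint angles; "joint_vel": joint speeds; "joint_efforts": joint torques, N m; "tool_pos": TCP position; "tool_rot": TCP orientation; "contact_force": force on the tool from outside, world axes, zero at the start; "ft_torque": the same for the moment, N m; "gripper_width": opening from 0.0 (shut) to 1.0 (fully open); "grasp_force": force on a finger pad.
Only numpy, scipy, OpenCV 4.12 (cv2) and the standard library are available. Lean on these libraries where they do the work, as an engineer would, in place of code of your own. Each camera call takes 0.05 s, during which the arm holds its last target. There are 200 camera calls.

## Task

Take the spring-loaded hardness tester out of its dock and press its plunger gently onto the middle of the cross marked on the sloping cement board (not the ring), with the tester square to the board's face and the plunger pushed about half-way in, never slammed in to its stop. Finish while still holding it there, steady, pressed on the cross; leave the other things on the bench where they are.

Things in the scene. Friction and masses are not known exactly. Their poses are not given: they have to be found in the camera images.
- tester_center (a point): Centre of the tester's grey housing, a box 46 mm (x) by 30 mm (y, the flat sides to grip) by 75 mm high (z, up from the plunger), round white dial on its +x face; tester 0.24 kg. It starts upright in the dock, its underside on the dock's top, this point 87.5 mm above the bench; it lifts straight out and is clear of the dock after rising 35 mm.
- plunger_tip (a point): Lowest point of the tester's plunger, a 9 mm steel rod with a rubber ball end of 14 mm diameter, on the housing's axis. Same axes as the housing. With the plunger out, it lies 72.5 mm below tester_center along the tester's z (35 mm below the housing's underside); it comes nearer as the plunger is pushed in.
- plunger (a joint): How far the plunger is pushed into the housing, m: 0 fully out, 0.014 at its hard stop, 0.007 half-way. A spring pushes it out: about 1 N to begin to move, then 0.4 N more per mm (3.8 N half-way).
- dock: Fixed black block, 90 (x) by 80 (y) by 50 mm high, with a vertical 21 mm hole in the middle in which the plunger hangs free; origin at the centre of its underside on the bench.
- mark (a point): Middle of the dark cross (two 28 by 4 mm strokes) on the board's upper face: the spot to press. z is the board's outward normal; the face slopes 0.26 rad (15 degrees), low towards its own -x, roughly the robot's side; x points up the slope. The cross lies 55 mm from the board's low edge, anywhere along its width but at least 40 mm from the side edges.
- board: Fixed pale cement board, 170 mm (x, up the slope) by 240 mm (y) by 12 mm thick, sloping on two timber battens; origin at the centre of its underside, 52 mm above the bench; z is its normal. Besides the cross it bears an old drawn ring, 24 mm across, in its upper half: not to be used.
- disc: Bystander: flat steel cutting disc, 115 mm across, 5 mm thick, on the bench; origin at the centre of its underside.
- screwdriver: Bystander: black-handled screwdriver, about 200 mm long, lying on the bench.
- tube: Bystander: grey plastic tube with a black cap, 40 mm diameter, 110 mm high, standing on the bench; origin at the centre of its underside.
Not all that is in view belongs to the job. There is more than one size of the dock; the one meant has the size given above.

How it is judged:
On the way:
1. the tester is lifted clear of the dock in the gripper (z of plunger_tip in the frame of dock above 0.055 m and contact force between the fingers and tester above 1 N and contact force between tester and dock below 0.1 N), for 0.1 s.
At the end, for the whole second after the job is handed in: Still held in the fingers, plunger tip within 7 mm of the cross's middle, axis within 0.12 rad of the board's normal, plunger 4 to 10 mm in and still, 1.5 to 8 N on the board, hand not on the board; disc, screwdriver and tube within 20 mm of their starts (distance between plunger_tip and mark below 0.007 m and angle between the z axis of plunger_tip and the z axis of mark, either way round below 0.12 rad and angle between plunger_tip's own z axis and vertical below 1 rad and value of joint plunger between 0.004 and 0.01 m and contact force between tester and board between 1.5 and 8 N and contact force between the fingers and tester above 1 N and contact force between the arm and board below 0.5 N and velocity of joint plunger between -0.004 and 0.004 m/s and distance of each of disc, screwdriver, tube from where it was at the start of the episode below 0.02 m); the arm keeps its last pose, push and grip.
It fails at once if the tester is pressed on the board with more than 15 N (slammed to its stop) (contact force between tester and board above 15 N).
It fails at once if a bystander is pushed more than 20 mm (distance of any of disc, screwdriver, tube from where it was at the start of the episode above 0.02 m).
It also fails if it takes over 48 s, if anything falls off the work surface, if the arm or the gripper's body presses on something with over 40 N, if the wrist force passes 120 N, or if a joint passes its speed limit or range.

## Working session

There is one attempt and no reset: what is moved stays moved. The work goes in short steps, Python scripts to look and compute and a tool call to move; the robot and the scene stay as the last step left them, time stands still between calls to the robot, and variables do not carry over. Pictures are saved under pics/ and viewed, at most 10 in all, crops included, and the job is handed in when it is done.

Besides the shell and the picture viewer there is one more tool, called after "Request:" in YAML: its name, and indented under it one key for each argument. play_rows: Moves the arm, as the interface text tells. Its arguments: {"type":"object","properties":{"commands":{"type":"array","items":{"type":"array","items":{"type":"number"}}},"hand":{"type":"number"}},"required":["commands"]}

```bash
mkdir -p pics; cat > h.py <<'E'
import numpy as np, cv2, pickle
from scipy.spatial.transform import Rotation as Ro
from plant import manip, imaging
def rot(q): return Ro.from_quat([q[1],q[2],q[3],q[0]]).as_matrix()
def grab(name,fn):
    s=manip.state(); f=imaging.grab_frame(name)
    if name=="wrist":
        M=np.array(f["mount"]); T=np.eye(4); T[:3,:3]=rot(s["tool_rot"]); T[:3,3]=s["tool_pos"]
        W=np.linalg.inv(T@M); f["R"]=W[:3,:3]; f["t"]=W[:3,3]
    cv2.imwrite(f"pics/{fn}.png",f["image"][:,:,::-1]); pickle.dump(f,open(f"{fn}.pkl","wb")); return f
def load(fn): return pickle.load(open(fn+".pkl","rb"))
def KD(f): return np.array([[f["fx"],0,f["cx"]],[0,f["fy"],f["cy"]],[0,0,1.]]),np.array([f["k1"],0,0,0.])
def ray(f,uv):
    K,D=KD(f); n=cv2.undistortPoints(np.array(uv,float).reshape(-1,1,2),K,D)[:,0]
    R=np.array(f["R"]);t=np.array(f["t"])
    d=np.c_[n,np.ones(len(n))]@R; return -R.T@t,d/np.linalg.norm(d,axis=1)[:,None]
def atz(f,uv,z):
    c,d=ray(f,uv); z=np.broadcast_to(z,len(d)); return c+d*((z-c[2])/d[:,2])[:,None]
def proj(f,P):
    K,D=KD(f); return cv2.projectPoints(np.array(P,float).reshape(-1,1,3),cv2.Rodrigues(np.array(f["R"]))[0],np.array(f["t"]),K,D)[0][:,0]
def tri(fs,uvs):
    A=np.zeros((3,3));b=np.zeros(3)
    for f,uv in zip(fs,uvs):
        c,d=ray(f,[uv]);M=np.eye(3)-np.outer(d[0],d[0]);A+=M;b+=M@c
    return np.linalg.solve(A,b)
E
python3 - <<'E'
from h import *
for n in("scene","side","wrist"):
    f=grab(n,n+"0"); print(n,-np.array(f["R"]).T@np.array(f["t"]),f["fx"],f["k1"])
s=manip.state();print(s["time"],s["tool_pos"],s["tool_rot"]);print(load("wrist0")["mount"])
E
```

```text
scene [ 1.24481766 -0.16343676  1.00764876] 509.8675497100325 -0.04658695201803431
side [0.12446505 0.85969296 0.8044838 ] 498.34951716183747 0.01969205651055703
wrist [ 0.33579729 -0.53126768  0.3726056 ] 367.14118761735097 -0.0737993675989374
0.15 [ 0.27160133 -0.56239398  0.24432528] [-8.08893188e-04  9.74819097e-01  2.22995672e-01 -6.63139541e-05]
[[ 1.24119360e-03 -9.60847316e-01 -2.77075612e-01  7.13808468e-02]
 [ 9.99999103e-01  1.33221412e-03 -1.40257303e-04 -2.81233190e-04]
 [ 5.03889897e-04 -2.77075189e-01  9.60848107e-01 -1.28430161e-01]
 [ 0.00000000e+00  0.00000000e+00  0.00000000e+00  1.00000000e+00]]
```

View pics/scene0.png

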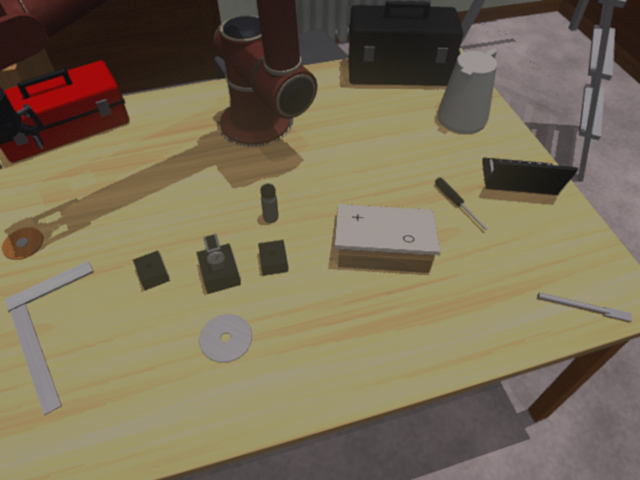

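View pics/side0.png

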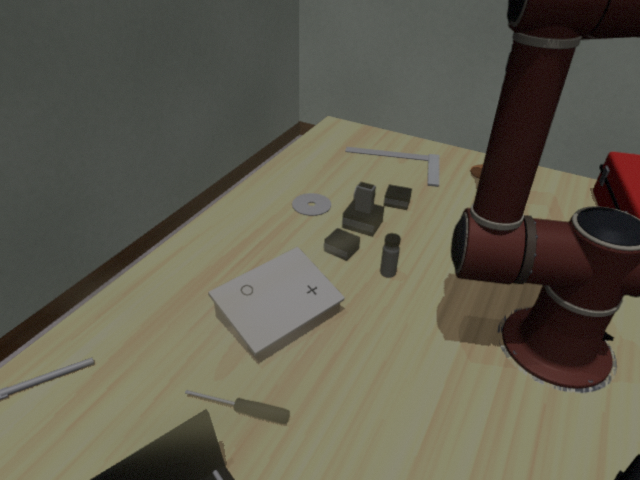

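Scene picture: three black blocks at (151,270), (219,268) and (273,257). The middle one is the largest and holds the tester with its white dial, so it is the dock. The cross is at (358,217) and the ring at (408,239). In the side picture the cross is at (312,290), the ring at (247,290), and the tester at (365,200). I'll enlarge these to confirm.

```bash
python3 - <<'E'
from h import *
a=load("scene0")["image"];b=load("side0")["image"]
z=lambda im,u,v,w,h,k:cv2.resize(im[v:v+h,u:u+w],None,fx=k,fy=k,interpolation=cv2.INTER_CUBIC)
top=np.hstack([z(a,180,225,80,60,5),z(b,320,170,80,60,5)])
bot=np.hstack([z(a,325,195,133,100,3),z(b,205,245,133,100,3)])
bot=cv2.resize(bot,(800,300))
im=np.vstack([top,bot]); im=np.clip(im.astype(float)*1.5,0,255).astype(np.uint8)
cv2.imwrite("pics/crop1.png",im[:,:,::-1])
f,g=load("scene0"),load("side0")
print("cross",tri([f,g],[(358,217),(312,290)]),"ring",tri([f,g],[(408.5,239),(247,290)]))
E
```

```text
cross [0.49670721 0.15718925 0.0565139 ] ring [0.6074358  0.24210779 0.07487837]
```

View pics/crop1.png

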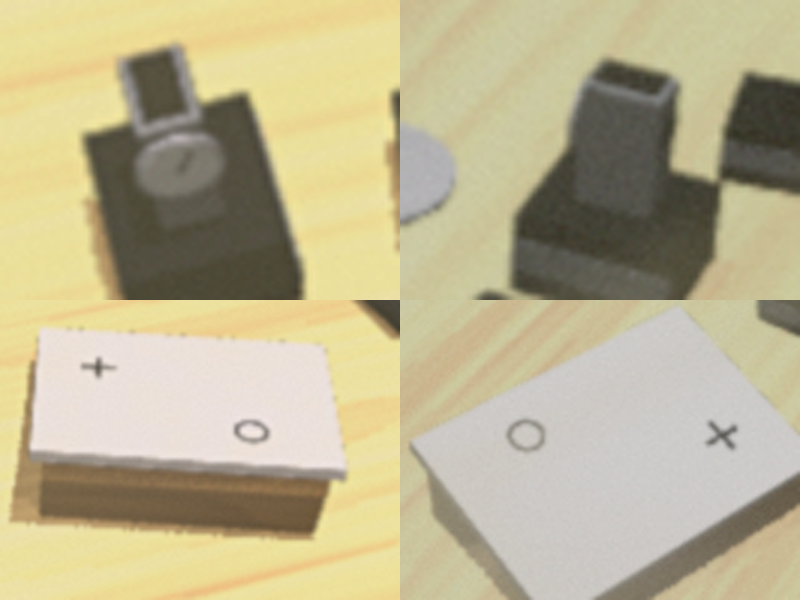

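```bash
python3 - <<'E'
from h import *
from scipy.optimize import least_squares
f,g=load("scene0"),load("side0")
def fit(loc,o,tilt,obs,x0):
    def P(p,L):
        R=Ro.from_euler("ZY",[p[2],-tilt]).as_matrix()
        return np.array([p[0],p[1],o])+np.array(L)@R.T
    r=least_squares(lambda p:np.concatenate([(proj(c,P(p,[l[0]]))[0]-uv) for c,l,uv in obs]),x0,loss="soft_l1")
    return r.x,np.round(r.fun.reshape(-1,2),1),lambda L:P(r.x,L)
B=lambda a,b:(a*.085,b*.12,.012)
p,r,Pb=fit(None,.052,.26,[(f,B(-1,-1),(338.3,204.3)),(f,B(-1,1),(433,210)),(f,B(1,1),(439.5,251.5)),(f,B(1,-1),(335,246.7)),
 (g,B(1,-1),(300,247)),(g,B(1,1),(209,292.3)),(g,B(-1,-1),(342,299)),(g,B(-1,1),(258,352))],[.55,.25,0])
print("board",p,r.tolist())
for c,uv in((f,(358,217)),(g,(312,290))):
    C,d=ray(c,[uv]);R=Ro.from_euler("ZY",[p[2],-.26]).as_matrix();o=Pb([[0,0,.012]])[0];n=R[:,2]
    X=C+d[0]*((o-C)@n)/(d[0]@n);print("cross",X,"local",R.T@(X-o))
T=lambda a,b:(a*.023,b*.015,.125)
p,r,_=fit(None,0,0,[(f,T(-1,-1),(204,237)),(f,T(-1,1),(216.4,234)),(f,T(1,1),(220,249.4)),(f,T(1,-1),(207.6,252)),
 (g,T(1,-1),(361,182)),(g,T(-1,-1),(375.6,186)),(g,T(-1,1),(371,191)),(g,T(1,1),(356.6,187))],[.55,-.15,0])
print("tester",p,r.tolist())
D=lambda a,b:(a*.045,b*.04,.05)
p,r,_=fit(None,0,0,[(f,D(-1,-1),(197,251.4)),(f,D(-1,1),(229.4,243.6)),(f,D(1,1),(240,277.4)),(g,D(1,1),(342.4,213.6)),(g,D(-1,1),(380,222))],[.55,-.15,0])
print("dock",p,r.tolist())
print("tube base",atz(f,[(270,219)],0),"top",atz(f,[(268,188)],.11))
E
```

```text
Traceback (most recent call last):
ValueError: matmul: Input operand 1 has a mismatch in its core dimension 0, with gufunc signature (n?,k),(k,m?)->(n?,m?) (size 3 is different from 1)
```

```bash
cat > fit.py <<'E'
from h import *
from scipy.optimize import least_squares
f,g=load("scene0"),load("side0")
def fit(o,tilt,obs,x0):
    def P(p,L):
        R=Ro.from_euler("ZY",[p[2],-tilt]).as_matrix()
        return np.array([p[0],p[1],o])+np.array(L)@R.T
    r=least_squares(lambda p:np.concatenate([(proj(c,P(p,[l]))[0]-uv) for c,l,uv in obs]),x0,loss="soft_l1")
    return r.x,np.round(r.fun.reshape(-1,2),1),lambda L:P(r.x,L)
B=lambda a,b:(a*.085,b*.12,.012)
p,r,Pb=fit(.052,.26,[(f,B(-1,-1),(338.3,204.3)),(f,B(-1,1),(433,210)),(f,B(1,1),(439.5,251.5)),(f,B(1,-1),(335,246.7)),
 (g,B(1,-1),(300,247)),(g,B(1,1),(209,292.3)),(g,B(-1,-1),(342,299)),(g,B(-1,1),(258,352))],[.55,.25,0])
print("board",p,r.tolist())
for c,uv in((f,(358,217)),(g,(312,290))):
    C,d=ray(c,[uv]);R=Ro.from_euler("ZY",[p[2],-.26]).as_matrix();o=Pb([[0,0,.012]])[0];n=R[:,2]
    X=C+d[0]*((o-C)@n)/(d[0]@n);print("cross",X,"local",R.T@(X-o))
T=lambda a,b:(a*.023,b*.015,.125)
p,r,_=fit(0,0,[(f,T(-1,-1),(204,237)),(f,T(-1,1),(216.4,234)),(f,T(1,1),(220,249.4)),(f,T(1,-1),(207.6,252)),
 (g,T(1,-1),(361,182)),(g,T(-1,-1),(375.6,186)),(g,T(-1,1),(371,191)),(g,T(1,1),(356.6,187))],[.55,-.15,0])
print("tester",p,r.tolist())
D=lambda a,b:(a*.045,b*.04,.05)
p,r,_=fit(0,0,[(f,D(-1,-1),(197,251.4)),(f,D(-1,1),(229.4,243.6)),(f,D(1,1),(240,277.4)),(g,D(1,1),(342.4,213.6)),(g,D(-1,1),(380,222))],[.55,-.15,0])
print("dock",p,r.tolist())
print("tube base",atz(f,[(270,219)],0),"top",atz(f,[(268,188)],.11))
E
python3 fit.py
```

```text
board [ 0.5515311   0.20979914 -0.36484671] [[-0.7, -0.9], [-0.5, -0.6], [0.6, -0.2], [-0.9, -2.4], [-2.6, -0.9], [-1.4, -0.9], [2.7, -1.3], [-3.3, 1.0]]
cross [0.49751705 0.15821931 0.05589009] local [-2.99773392e-02 -6.74573085e-02 -9.62771529e-17]
cross [0.49627916 0.15521255 0.05586786] local [-3.00638236e-02 -7.07078450e-02 -1.24032729e-16]
tester [ 0.53103184 -0.19512214  0.00821825] [[-0.7, -1.3], [0.3, -1.3], [0.4, -0.8], [-1.0, -0.2], [-1.7, -0.8], [-0.2, -0.3], [-0.1, -0.0], [-2.0, -0.7]]
dock [ 0.53070407 -0.19394554  0.06816093] [[-0.7, 0.3], [0.3, -1.2], [-0.6, -5.3], [-0.7, -0.1], [-6.4, 0.0]]
tube base [[ 0.39696442 -0.0433641   0.        ]] top [[ 0.39259038 -0.03924583  0.11      ]]
```

Board fit: the cross comes out 55 mm from the low edge, as stated, and the dock and tester agree, so the positions can be trusted. Next I plan the approach above the tester.

```bash
cat > plan.py <<'E'
from h import *
def plan(pos,Rt,n,s=None,step=1):
    s=s or manip.state(); p=np.array(s["tool_pos"]); R=rot(s["tool_rot"]); pos=np.array(pos)
    w=Ro.from_matrix(R.T@Rt).as_rotvec(); d=(pos-p)/n
    for i in range(n):
        Ri=R@Ro.from_rotvec(w*i/n).as_matrix()
        print([float(x) for x in np.r_[np.round(Ri.T@d*1000,1),np.round(np.degrees(w/n),2)]])
def down(yaw): return Ro.from_euler("z",yaw).as_matrix()@np.diag([1,-1,-1.])
E
python3 -c "
from plan import *
plan((.531-.04,-.195,.24),down(0.02),14)"
```

```text
[25.5, -16.8, 0.3, -0.01, 0.0, 1.76]
[25.0, -17.6, 0.3, -0.01, 0.0, 1.76]
[24.4, -18.4, 0.3, -0.01, 0.0, 1.76]
[23.9, -19.1, 0.3, -0.01, 0.0, 1.76]
[23.3, -19.8, 0.3, -0.01, 0.0, 1.76]
[22.7, -20.5, 0.3, -0.01, 0.0, 1.76]
[22.0, -21.2, 0.3, -0.01, 0.0, 1.76]
[21.3, -21.9, 0.3, -0.01, 0.0, 1.76]
[20.7, -22.5, 0.3, -0.01, 0.0, 1.76]
[20.0, -23.1, 0.3, -0.01, 0.0, 1.76]
[19.2, -23.7, 0.3, -0.01, 0.0, 1.76]
[18.5, -24.3, 0.3, -0.01, 0.0, 1.76]
[17.8, -24.9, 0.3, -0.01, 0.0, 1.76]
[17.0, -25.4, 0.3, -0.01, 0.0, 1.76]
```

Request:
play_rows:
  commands:
    - [25.5,-17,0,0,0,1.8]
    - [25,-17.5,0,0,0,1.8]
    - [24.5,-18.5,0,0,0,1.8]
    - [24,-19,0,0,0,1.8]
    - [23.5,-20,0,0,0,1.8]
  hand: 85

```text
time: 0.57
tool_pos: [0.3509, -0.4299, 0.2448]
tool_rot: [-0.0, 0.989, 0.145, -0.0]
contact_force: [-0.0, -0.2, -0.4]
gripper_width: 0.994
grasp_force: 0.0
```

Request:
play_rows:
  commands:
    - [22.5,-20.5,0,0,0,1.8]
    - [22,-21,0,0,0,1.8]
    - [21.5,-22,0,0,0,1.8]
    - [20.5,-22.5,0,0,0,1.8]
    - [20,-23,0,0,0,1.8]

```text
time: 0.98
tool_pos: [0.4298, -0.2993, 0.245]
tool_rot: [-0.0, 0.998, 0.067, -0.0]
contact_force: [0.0, -0.2, 0.8]
gripper_width: 0.997
grasp_force: 0.0
```

Request:
play_rows:
  commands:
    - [19,-23.5,0,0,0,1.8]
    - [18.5,-24.5,0,0,0,1.8]
    - [18,-25,0,0,0,1.7]
    - [17,-25.5,0,0,0,1.6]
    - [0,0,0,0,0,0]

```text
time: 1.4
tool_pos: [0.4946, -0.1922, 0.245]
tool_rot: [-0.001, 1.0, 0.01, 0.0]
contact_force: [0.0, 0.3, 0.5]
gripper_width: 0.995
grasp_force: 0.0
```

```bash
python3 -c "
from h import *
f=grab('wrist','w1'); s=manip.state();print(s['time'],s['tool_pos'],s['tool_rot'])
print(proj(f,[[.531,-.195,.125],[.531+.023,-.195+.015,.125],[.531+.0225,-.195-.015,.125],[.531-.023,-.195-.015,.125]]))
im=cv2.resize(f['image'],(800,600));cv2.imwrite('pics/w1b.png',np.clip(im*1.5,0,255).astype(np.uint8)[:,:,::-1])"
```

```text
1.45 [ 0.49369249 -0.1940937   0.24495129] [-2.43774699e-04  9.99952765e-01  9.71367094e-03 -2.31462084e-04]
[[326.67516236 188.20581894]
 [304.89653278 153.12114323]
 [350.15949613 154.88628441]
 [347.42371321 221.74200697]]
```

View pics/w1b.png

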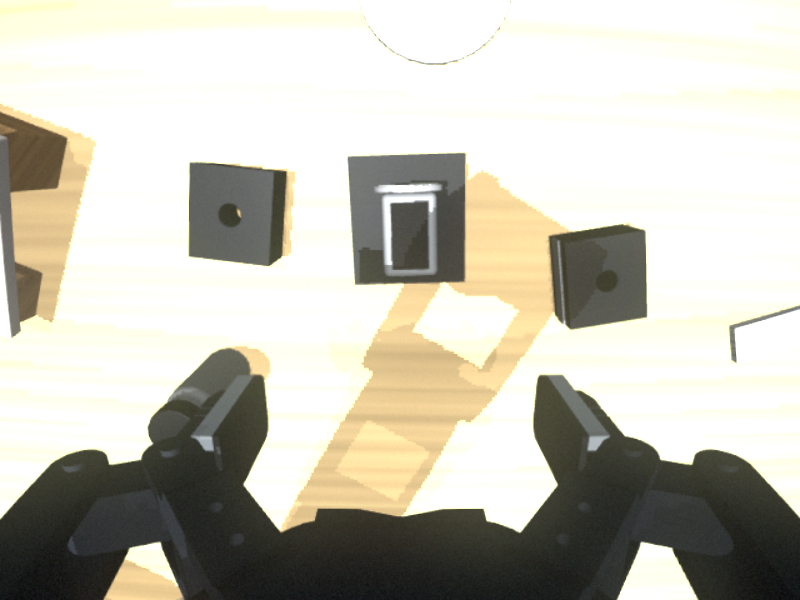

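The wrist view shows the tester top with corners at about (382,194) to (435,276) in the enlarged picture. That is within 1.5 px of prediction, and its yaw is aligned with the tool. Descending.

Request:
play_rows:
  commands:
    - [37,2.5,0,0,0,0]
    - [0,0,30,0,0,0]
    - [0,0,30,0,0,0]
    - [0,0,30,0,0,0]
    - [0,0,0,0,0,0]

```text
time: 1.87
tool_pos: [0.5256, -0.1969, 0.1476]
tool_rot: [-0.003, 1.0, 0.007, -0.006]
contact_force: [-0.5, 0.6, -1.5]
gripper_width: 0.992
grasp_force: 0.0
```

Request:
play_rows:
  commands:
    - [0,0,25,0,0,0]
    - [0,0,20,0,0,0]
    - [0,0,15,0,0,0]
    - [0,0,12,0,0,0]
    - [0,0,0,0,0,0]

```text
time: 2.28
tool_pos: [0.5286, -0.1981, 0.0816]
tool_rot: [-0.001, 1.0, 0.007, -0.002]
contact_force: [-0.0, 0.2, -0.6]
gripper_width: 0.993
grasp_force: 0.0
```

```bash
python3 -c "
from h import *
s=manip.state();print(s['time'],s['tool_pos'],s['tool_rot'])
f=grab('wrist','w2');print(proj(f,[[.531,-.196,.125]]))
g=grab('side','s2')['image'][120:270,270:470]; im=np.hstack([cv2.resize(f['image'],(400,300)),cv2.resize(g,(400,300))]);cv2.imwrite('pics/w2b.png',np.clip(im*1.4,0,255).astype(np.uint8)[:,:,::-1])"
```

```text
2.2833 [ 0.52859337 -0.19808617  0.08157116] [-8.21002993e-04  9.99971807e-01  7.27389447e-03 -1.67370018e-03]
[[314.60657411 393.56826212]]
```

View pics/w2b.png

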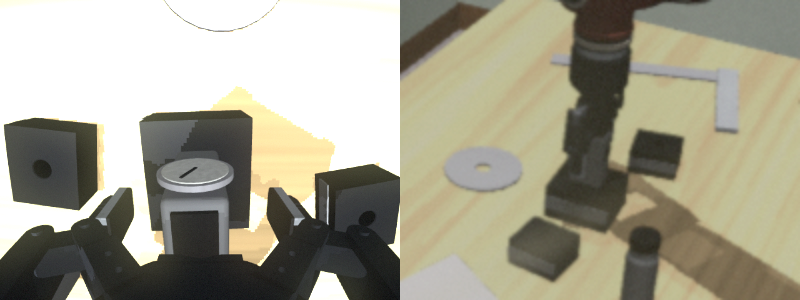

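The tester sits between the open fingers, top near (195,230) in the left half, about 2 mm left of centre. A small correction, then close.

Request:
play_rows:
  commands:
    - [2,-2,-1,0,0,0]
    - [0,0,0,0,0,0]
    - [0,0,0,0,0,0]

```text
time: 2.63
tool_pos: [0.533, -0.1964, 0.0859]
tool_rot: [0.001, 1.0, 0.008, 0.001]
contact_force: [0.1, 1.1, -0.1]
gripper_width: 1.001
grasp_force: 0.0
```

Request:
play_rows:
  commands:
    - [0,0,0,0,0,0]
    - [0,0,0,0,0,0]
    - [0,0,0,0,0,0]
    - [0,0,0,0,0,0]
    - [0,0,0,0,0,0]
  hand: 0

```text
time: 3.05
tool_pos: [0.5322, -0.1962, 0.0846]
tool_rot: [0.0, 1.0, 0.008, 0.0]
contact_force: [1.4, -1.4, -1.8]
gripper_width: 0.345
grasp_force: 56.8
```

Request:
play_rows:
  commands:
    - [0,0,0,0,0,0]
    - [0,0,0,0,0,0]
    - [0,0,0,0,0,0]
    - [0,0,0,0,0,0]
    - [0,0,0,0,0,0]

```text
time: 3.47
tool_pos: [0.5321, -0.1962, 0.0845]
tool_rot: [0.0, 1.0, 0.008, 0.0]
contact_force: [0.5, -1.2, 1.4]
gripper_width: 0.345
grasp_force: 57.3
```

Request:
play_rows:
  commands:
    - [0,0,-10,0,0,0]
    - [0,0,-15,0,0,0]
    - [0,0,-20,0,0,0]
    - [0,0,-20,0,0,0]
    - [0,0,-20,0,0,0]

```text
time: 3.88
tool_pos: [0.5313, -0.1957, 0.1697]
tool_rot: [-0.0, 1.0, 0.008, -0.001]
contact_force: [-0.5, -0.5, -1.6]
gripper_width: 0.344
grasp_force: 57.0
```

Request:
play_rows:
  commands:
    - [0,0,-30,0,0,0]
    - [0,0,-30,0,0,0]
    - [0,0,-10,0,0,0]
    - [0,0,0,0,0,0]
    - [0,0,0,0,0,0]

```text
time: 4.3
tool_pos: [0.5317, -0.1959, 0.2386]
tool_rot: [-0.0, 1.0, 0.008, -0.0]
contact_force: [-0.2, 0.1, -3.7]
gripper_width: 0.341
grasp_force: 57.0
```

```bash
cat >> plan.py <<'E'
# board frame: tool z = -normal, tool x = up the slope (yaw -0.365)
Rb=Ro.from_euler("ZY",[-.365,-.26]).as_matrix(); N=Rb[:,2]; RT=Rb@np.diag([1,-1,-1.])
CROSS=np.array([.497,.157,.0559])
E
python3 -c "
from plan import *
s=manip.state();print(s['time'],s['tool_pos'],s['tool_rot'],s['grasp_force'])
tip=np.array([-.001,0,.0695])
R2=RT
plan(CROSS+.05*N-RT@tip+[0,0,0],RT,18)
plan(CROSS+.05*N-down(.015)@Ro.from_euler('z',0).as_matrix()@tip,RT,1)
"
```

```text
4.3 [ 0.53172325 -0.19589923  0.23863549] [-1.47746938e-04  9.99970888e-01  7.62574142e-03 -2.22799798e-04] 56.97297513484955
[-3.2, -20.2, 3.7, -0.16, 0.82, 1.2]
[-3.6, -20.2, 3.6, -0.16, 0.82, 1.2]
[-4.1, -20.1, 3.5, -0.16, 0.82, 1.2]
[-4.6, -20.0, 3.4, -0.16, 0.82, 1.2]
[-5.1, -19.9, 3.3, -0.16, 0.82, 1.2]
[-5.5, -19.8, 3.1, -0.16, 0.82, 1.2]
[-6.0, -19.7, 3.0, -0.16, 0.82, 1.2]
[-6.4, -19.6, 2.9, -0.16, 0.82, 1.2]
[-6.9, -19.5, 2.7, -0.16, 0.82, 1.2]
[-7.3, -19.3, 2.6, -0.16, 0.82, 1.2]
[-7.8, -19.2, 2.4, -0.16, 0.82, 1.2]
[-8.2, -19.0, 2.2, -0.16, 0.82, 1.2]
[-8.6, -18.8, 2.1, -0.16, 0.82, 1.2]
[-9.1, -18.7, 1.9, -0.16, 0.82, 1.2]
[-9.5, -18.5, 1.7, -0.16, 0.82, 1.2]
[-9.9, -18.3, 1.5, -0.16, 0.82, 1.2]
[-10.3, -18.1, 1.3, -0.16, 0.82, 1.2]
[-10.7, -17.9, 1.1, -0.16, 0.82, 1.2]
[-40.2, -358.1, 65.0, -2.84, 14.74, 21.66]
```

Request:
play_rows:
  commands:
    - [-3,-20,3.5,-0.16,0.82,1.2]
    - [-3.5,-20,3.5,-0.16,0.82,1.2]
    - [-4,-20,3.5,-0.16,0.82,1.2]
    - [-4.5,-20,3.5,-0.16,0.82,1.2]
    - [-5,-20,3.5,-0.16,0.82,1.2]

```text
time: 4.72
tool_pos: [0.5133, -0.0943, 0.2167]
tool_rot: [0.006, 0.998, -0.045, 0.033]
contact_force: [0.0, 0.8, -2.8]
gripper_width: 0.348
grasp_force: 57.1
```

Request:
play_rows:
  commands:
    - [-5.5,-20,3,-0.16,0.82,1.2]
    - [-6,-20,3,-0.16,0.82,1.2]
    - [-6.5,-19.5,3,-0.16,0.82,1.2]
    - [-7,-19.5,2.5,-0.16,0.82,1.2]
    - [-7.5,-19.5,2.5,-0.16,0.82,1.2]

```text
time: 5.13
tool_pos: [0.4953, 0.007, 0.1983]
tool_rot: [0.013, 0.993, -0.098, 0.069]
contact_force: [0.7, 0.2, -2.5]
gripper_width: 0.346
grasp_force: 57.1
```

Request:
play_rows:
  commands:
    - [-8,-19,2.5,-0.16,0.82,1.2]
    - [-8,-19,2,-0.16,0.82,1.2]
    - [-8.5,-19,2,-0.16,0.82,1.2]
    - [-9,-18.5,2,-0.16,0.82,1.2]
    - [-9.5,-18.5,1.5,-0.16,0.82,1.2]

```text
time: 5.55
tool_pos: [0.4777, 0.1074, 0.1798]
tool_rot: [0.021, 0.983, -0.149, 0.104]
contact_force: [-0.1, -0.2, -1.1]
gripper_width: 0.345
grasp_force: 57.1
```

Request:
play_rows:
  commands:
    - [-10,-18.5,1.5,-0.16,0.82,1.2]
    - [-10.5,-18,1,-0.16,0.82,1.2]
    - [-10.5,-18,1,-0.16,0.82,1.2]
    - [0,0,0,0,0,0]
    - [0,0,0,0,0,0]

```text
time: 5.97
tool_pos: [0.4672, 0.168, 0.1693]
tool_rot: [0.025, 0.976, -0.178, 0.125]
contact_force: [-0.8, -0.3, -3.2]
gripper_width: 0.341
grasp_force: 57.4
```

```bash
python3 -c "
from plan import *
s=manip.state();print(s['time'],s['tool_pos'],s['tool_rot'],s['contact_force'],s['grasp_force'])
R=rot(s['tool_rot']);tip=R@[-.001,0,.0695]+s['tool_pos']
print('tip',tip,'height/lateral in board',Rb.T@(tip-CROSS),'tilt err',np.arccos(-R[:,2]@N))
fs=grab('scene','sc3');gs=grab('side','sd3');w=grab('wrist','w3')
ims=[]
for f,(wd,h) in((fs,(100,150)),(gs,(100,150))):
    u=proj(f,[tip,CROSS]);o=(u.mean(0)-[wd/2,h/2+15]).astype(int);print('tip,cross px',u.tolist(),'crop origin',o,'x4')
    ims.append(cv2.resize(f['image'][o[1]:o[1]+h,o[0]:o[0]+wd],None,fx=4,fy=4,interpolation=cv2.INTER_CUBIC))
print('wrist cross,tip',proj(w,[CROSS,tip]))
cv2.imwrite('pics/c3.png',np.clip(np.hstack(ims)*1.4,0,255).astype(np.uint8)[:,:,::-1])
"
```

```text
5.9667 [0.46717573 0.16796435 0.1693066 ] [ 0.02522038  0.97573467 -0.17798284  0.1250116 ] [-0.8494134  -0.25869221 -3.1811181 ] 57.37380266189575
tip [0.48260136 0.16179207 0.10181436] height/lateral in board [-0.0028474  -0.0006632   0.04826868] tilt err 0.005627782192549058
tip,cross px [[358.5977663649063, 199.72184469346993], [357.4607405744428, 216.94790138552813]] crop origin [308 118] x4
tip,cross px [[316.53732298345835, 278.1233613596763], [311.31744216594024, 290.3672491010925]] crop origin [263 194] x4
wrist cross,tip [[319.96885201 239.73520427]
 [321.21671094 267.71136023]]
```

View pics/c3.png

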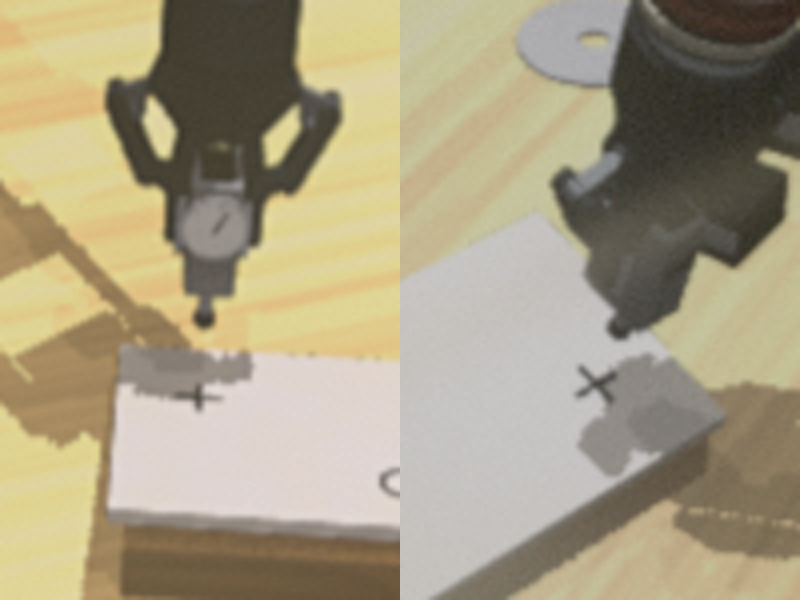

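Scene half: ball end at about (204,329), cross at (198,397). Side half: ball at (620,338), cross at (596,384). Both agree with my model within 1.5 px. The wrist frame should give a finer check.

```bash
python3 -c "
from h import *
im=load('w3')['image'][140:440,120:520]
cv2.imwrite('pics/w3b.png',cv2.resize(im,(800,600),interpolation=cv2.INTER_CUBIC)[:,:,::-1])"
```

```text
(no output)
```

View pics/w3b.png

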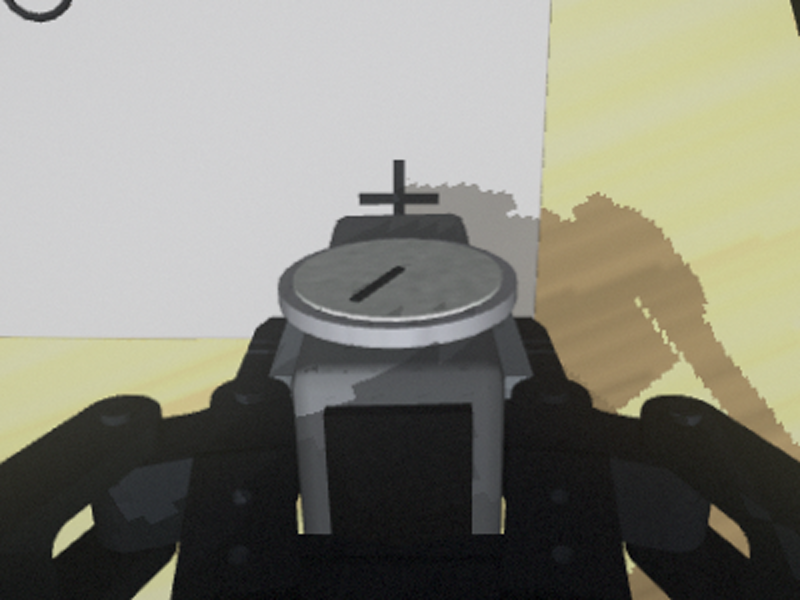

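```bash
python3 -c "
from plan import *
f=load('w3');M=np.linalg.inv(np.array(f['mount']));f['R']=M[:3,:3];f['t']=M[:3,3]
for dx in(-.004,-.001,.002):
    P=np.array([(dx+.023,s*.015,z) for z in(-.0405,.0345) for s in(-1,1)]);print(dx,((proj(f,P)-[120,140])*2).round().tolist())
s=manip.state();R=rot(s['tool_rot']);p=np.array(s['tool_pos'])
tip=R@[-.001,0,.0695]+p
d=CROSS+.012*N-tip;print('shift mm (tool)',R.T@d*1000,'turn',np.degrees(Ro.from_matrix(R.T@RT).as_rotvec()))
plan(CROSS+.012*N-RT@[-.001,0,.0695],RT,1)
"
```

```text
-0.004 [[296.0, 388.0], [517.0, 389.0], [340.0, 220.0], [469.0, 221.0]]
-0.001 [[295.0, 369.0], [519.0, 369.0], [340.0, 208.0], [469.0, 208.0]]
0.002 [[294.0, 349.0], [520.0, 349.0], [339.0, 196.0], [469.0, 196.0]]
shift mm (tool) [ 0.0825352  -1.03990291 38.00654574] turn [0.12396669 0.05489425 0.05117699]
[0.0, -0.9, 38.0, 0.12, 0.05, 0.05]
```

The wrist view shows the cross centre at (399,199), against a predicted (400,199), so the aim is good to about 1 mm. The housing sits about 2 mm towards tool −x. Approaching to roughly 12 mm off the face.

Request:
play_rows:
  commands:
    - [1,-0.5,12,0.1,0,0]
    - [0,0,12,0,0,0]
    - [0,0,9,0,0,0]
    - [0,0,5,0,0,0]
    - [0,0,0,0,0,0]

```text
time: 6.53
tool_pos: [0.4788, 0.1634, 0.1342]
tool_rot: [0.024, 0.975, -0.18, 0.126]
contact_force: [-1.0, 0.0, -3.0]
gripper_width: 0.345
grasp_force: 57.4
```

Request:
play_rows:
  commands:
    - [0,0,0,0,0,0]
    - [0,0,0,0,0,0]
    - [0,0,0,0,0,0]

```text
time: 6.78
tool_pos: [0.4801, 0.1644, 0.1373]
tool_rot: [0.023, 0.975, -0.179, 0.129]
contact_force: [0.3, 1.2, -2.4]
gripper_width: 0.347
grasp_force: 57.4
```

```bash
cat > chk.py <<'E'
import sys
from plan import *
s=manip.state();R=rot(s['tool_rot']);tip=R@[-.002,-.0005,.0695]+s['tool_pos']
print(s['time'],'board-frame tip err mm',Rb.T@(tip-CROSS)*1000,'tilt',np.arccos(-R[:,2]@N),'F.n',np.array(s['contact_force'])@N,s['contact_force'],s['grasp_force'],s['gripper_width'])
if len(sys.argv)>1:
    ims=[]
    for nm in('scene','side'):
        f=grab(nm,sys.argv[1]+nm);o=(proj(f,[CROSS])[0]-[40,50]).astype(int);print(nm,'tip,cross in crop',((proj(f,[tip,CROSS])-o)*5).tolist())
        ims.append(cv2.resize(f['image'][o[1]:o[1]+80,o[0]:o[0]+80],None,fx=5,fy=5,interpolation=cv2.INTER_CUBIC))
    cv2.imwrite(f'pics/{sys.argv[1]}.png',np.clip(np.hstack(ims)*1.4,0,255).astype(np.uint8)[:,:,::-1])
E
python3 chk.py c4
```

```text
6.7833 board-frame tip err mm [ 1.29038366  1.55531935 13.92494644] tilt 0.0027887313634794063 F.n -2.303005372982646 [ 0.32797232  1.17616281 -2.41328527] 57.35119163990021 0.34686250081261094
scene tip,cross in crop [[207.44306740415084, 232.9341314928176], [202.30370287221405, 254.73950692764063]]
side tip,cross in crop [[202.81519893915544, 232.94661207604634], [201.58721082970118, 251.83624550546256]]
```

View pics/c4.png

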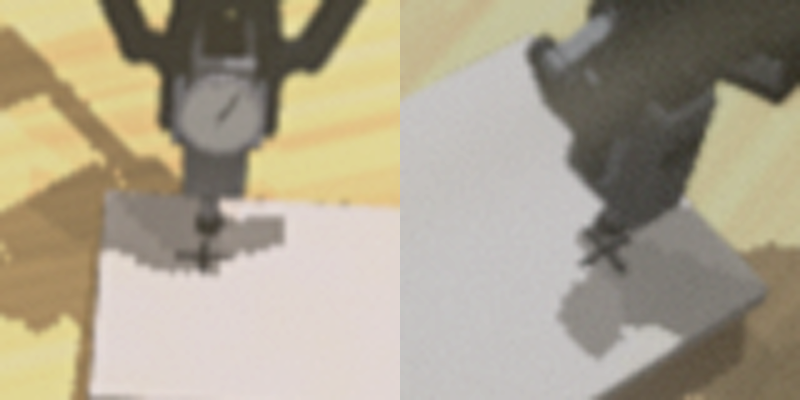

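The ball hovers just over the cross in both views: (207,228) against (204,256) in scene, and (607,232) against (605,252) in side. Pressing in slowly now.

Request:
play_rows:
  commands:
    - [-0.5,0.5,2,0,0,0]
    - [0,0,2,0,0,0]
    - [0,0,2,0,0,0]
    - [0,0,2,0,0,0]
    - [0,0,0,0,0,0]

```text
time: 7.3
tool_pos: [0.4807, 0.1631, 0.1279]
tool_rot: [0.023, 0.975, -0.179, 0.128]
contact_force: [0.1, -0.5, -2.3]
gripper_width: 0.345
grasp_force: 57.4
```

```bash
python3 chk.py
```

```text
7.3 board-frame tip err mm [-0.31512142  0.41378976  4.60493037] tilt 0.0005366746470672207 F.n -2.293756622991446 [ 0.11482111 -0.45081246 -2.30219091] 57.35161900520325 0.34507848918792555
```

Request:
play_rows:
  commands:
    - [0,0,2,0,0,0]
    - [0,0,2,0,0,0]
    - [0,0,0,0,0,0]
    - [0,0,0,0,0,0]

```text
time: 7.63
tool_pos: [0.4819, 0.1629, 0.1246]
tool_rot: [0.023, 0.975, -0.179, 0.128]
contact_force: [0.7, -1.2, -2.9]
gripper_width: 0.347
grasp_force: 57.4
```

```bash
python3 chk.py
```

```text
7.6333 board-frame tip err mm [0.04564635 0.66394578 1.05260201] tilt 0.0011614876278183634 F.n -3.113306907602647 [ 0.74139776 -1.15963918 -2.92723435] 57.35102355480194 0.34679077748019416
```

Request:
play_rows:
  commands:
    - [0,0,2,0,0,0]
    - [0,0,0,0,0,0]
    - [0,0,0,0,0,0]

```text
time: 7.88
tool_pos: [0.4827, 0.1628, 0.1231]
tool_rot: [0.023, 0.975, -0.179, 0.128]
contact_force: [-0.6, 0.4, -0.7]
gripper_width: 0.345
grasp_force: 57.3
```

```bash
python3 chk.py
```

```text
7.8833 board-frame tip err mm [ 0.45194275  0.86973216 -0.54483172] tilt 0.001948498264177449 F.n -0.45716264559010433 [-0.59551869  0.43598125 -0.66244604] 57.349557280540466 0.34531596794396996
```

Contact has just begun: force along the normal rose from −2.5 N to −0.5 N, at about −0.5 mm as expected. Continuing gently.

Request:
play_rows:
  commands:
    - [0,0,1.5,0,0,0]
    - [0,0,1.5,0,0,0]
    - [0,0,0,0,0,0]
    - [0,0,0,0,0,0]

```text
time: 8.22
tool_pos: [0.4835, 0.1625, 0.1203]
tool_rot: [0.023, 0.975, -0.179, 0.128]
contact_force: [-1.2, 0.2, 0.6]
gripper_width: 0.345
grasp_force: 57.4
```

```bash
python3 chk.py
```

```text
8.2167 board-frame tip err mm [ 0.52065503  0.93983888 -3.51437466] tilt 0.002192012962559123 F.n 0.9103262054322201 [-1.20444625  0.21623061  0.62215262] 57.40702271461487 0.3452985492268034
```

Request:
play_rows:
  commands:
    - [0,0,1.5,0,0,0]
    - [0,0,1,0,0,0]
    - [0,0,0,0,0,0]
    - [0,0,0,0,0,0]

```text
time: 8.55
tool_pos: [0.484, 0.1623, 0.1178]
tool_rot: [0.023, 0.975, -0.179, 0.128]
contact_force: [-0.7, -0.4, 2.0]
gripper_width: 0.346
grasp_force: 57.5
```

```bash
python3 chk.py
```

```text
8.55 board-frame tip err mm [ 0.47534875  0.91881883 -6.05544715] tilt 0.0020788276107257878 F.n 2.0658271232217955 [-0.70302797 -0.36196015  1.9973444 ] 57.48491048812866 0.3461726740093904
```

Request:
play_rows:
  commands:
    - [0,0,0,0,0,0]

```text
time: 8.63
tool_pos: [0.484, 0.1623, 0.1179]
tool_rot: [0.023, 0.975, -0.179, 0.128]
contact_force: [-0.9, 1.4, 1.0]
gripper_width: 0.343
grasp_force: 57.5
```

```bash
python3 chk.py
```

```text
8.6333 board-frame tip err mm [ 0.48202233  0.93312122 -6.01946418] tilt 0.002124109036435135 F.n 1.2659659581327818 [-0.87375942  1.37991535  0.96183676] 57.483678460121155 0.34317596996773647
```

Request:
play_rows:
  commands:
    - [0,0,0,0,0,0]

```text
time: 8.72
tool_pos: [0.484, 0.1623, 0.1178]
tool_rot: [0.023, 0.975, -0.179, 0.128]
contact_force: [0.3, 0.8, 0.9]
gripper_width: 0.344
grasp_force: 57.5
```

```bash
python3 chk.py
```

```text
8.7167 board-frame tip err mm [ 0.46657422  0.92174127 -6.0393191 ] tilt 0.0021500866381483855 F.n 0.8728024767709608 [0.3053109  0.76584906 0.90630436] 57.48330295085907 0.3444941057871051
```

```bash
python3 chk.py c5
```

```text
8.7167 board-frame tip err mm [ 0.46657422  0.92174127 -6.0393191 ] tilt 0.0021500866381483855 F.n 0.8728024767709608 [0.3053109  0.76584906 0.90630436] 57.48330295085907 0.3444941057871051
scene tip,cross in crop [[203.31143555629836, 265.4977017551363], [202.30370287221405, 254.73950692764063]]
side tip,cross in crop [[196.82874608619272, 259.871224061838], [201.58721082970118, 251.83624550546256]]
```

View pics/c5.png

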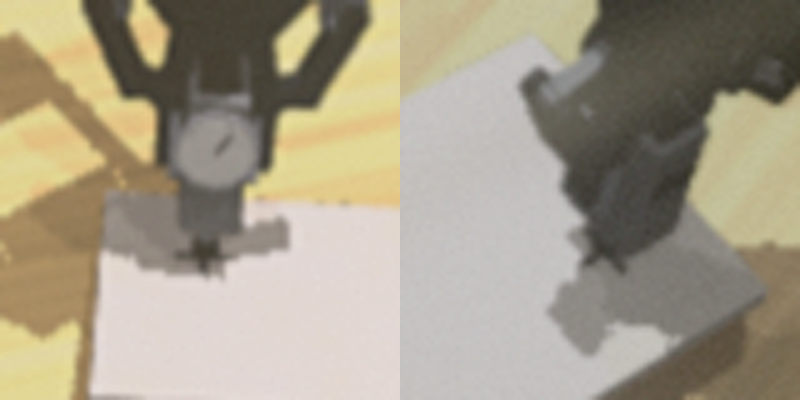

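The ball end stands on the cross in both views: near (205,252) in scene and (600,250) in side, with the cross strokes showing around it. Force is about 3.7 N and the plunger is about 6 mm in, so I'm handing in.

```bash
python3 -c "
from plant import manip
print(manip.job_done())"
```

```text
the job is handed in; nothing more can be done
None
```

I handed the job in with the tester still held on the cross: about 1 mm off its middle, square to the board, plunger about 6 mm in at about 3.7 N. These are my own estimates; the hand-in returned no verdict.

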